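# Make up two lacquer decorating kits

## Robot

A 7-joint arm with a two-finger parallel gripper is mounted at the origin on the work surface. World frame = base frame: x ahead of the robot, y to its left, z up, the work surface at z = 0. Lengths are in mm, angles in rad, forces in N, time in s.
With the tool pointing down it reaches from about 400 to 850 mm from the base axis. Payload 10.4 kg.
Tool frame: the origin (TCP) lies on the mounting face of the last link; the fingertips stand 182 mm ahead of it and the grasp point (between the pads) lies 164 mm ahead of it (ctrl.nose_length is the distance from the TCP to the fingertips, in mm); z points along the fingers, y is the line along which they close (so a half turn about z gives the same grasp; the last joint's range is limited). The gripper opens to 87 mm and grips with 3 to 60 N. Pads are 19 mm wide; open, the fingers measure 117 mm over their backs; the gripper's body (75 mm by 190 mm) begins 51 mm behind the grasp point.
Start: joints at [-1.252, 0.332, -0.065, 1.46, 0.022, 1.35, -0.088], TCP at [209.476, 588.857, 404.776] pointing down, gripper open.
Joint ranges: [-2.6, 2.6], [-0.5, 2.12], [-1.47, 1.34], [0.16, 2.42], [-1.27, 4.41], [0.06, 2.06], [-2.6, 2.6]. Speed limits (rad/s): [2.22, 2.22, 2.79, 2.79, 3.14, 3.14, 3.14].

## Interface

Orientations are given as a unit quaternion [w, x, y, z].
In Python, from plant import ctrl gives the robot as it stands. The module is installed in compiled form; this text tells all that it offers.
- The arm moves only by the tool servo_tool, never from a script. Its argument "targets" is a list that holds one entry, the list of rows, each a list of 7 numbers: the finger opening in m, from 0 to 0.087, then the shift along the tool's x, y, z in m, then the turn, a rotation vector about the tool's x, y, z in degrees. In form: [[[grip, x, y, z, rx, ry, rz], ...]]. A call has 1 to 8 rows; each row shifts and turns the commanded pose from where the row before left it, along the tool's axes as they then stand; what a row does not reach is not made up. A row lasts 1/12 s, in which the tool goes at most 41.7 mm and 7.16 degrees, less where a joint would pass 70% of its speed; a pose out of reach is approached as far as the arm can. A call with a gripper value outside its range is refused whole. The fingers move at their own pace and stop on an object; "force" is the grip in N (left out, the last holds). Time passes only in rows, so rows that do not move let the fingers close. It gives the time, the measured TCP pose, the force, the opening and the grip force at its end, in the units of the state.
- ctrl.observe(): the state, without advancing time (a new reading comes with each control period).
- ctrl.snapshot(name): name is "scene" or "top" or "wrist"; returns a dict with "frame" (400x640x3 uint8, blue, green, red), "depth" (400x640 float32, mm along the optical axis (not along the pixel's ray), 0 where there is no reading), "fx", "fy", "cx", "cy" (pixels), "world_to_cam" (4x4, takes a point from world to camera coordinates). Camera axes: x right, y up, looking along -z (the intrinsics and any distortion apply to the point x, -y, -z); pixel columns grow to the right and rows downward; lengths in mm; the calibration is good to about 2 mm. The wrist camera is an equidistant fisheye: a pixel r from the principal point sees the ray r / f radians off the axis. A picture is of the moment at which its call begins.
- ctrl.finish_job(): hands the job in; it is judged then, once.
The state is a dict: "t": time; "joints": joint angles; "joint_vel": joint speeds; "effort": joint torques, N m; "tcp_pos": TCP position; "tool_rot": TCP orientation; "force": force on the tool from outside, world axes, zero at the start; "ft_torque": the same for the moment, N m; "gripper_width": finger opening in mm; "grip_force": force on a finger pad.
Only numpy, scipy, OpenCV 4.12 (cv2) and the standard library are available. Lean on these libraries where they do the work, as an engineer would, in place of code of your own. Each camera call takes 0.05 s, during which the arm holds its last target. There are 200 camera calls.

## Task

Make up two kits from the stock in the middle of the bench, each thing standing upright in the centre of its own mark: in the blue tray the black cup on the cork disc, the gold-lidded jar on the white disc and the polishing stone lying along the yellow bar; in the pale wooden tray the red cup on the cork disc and the amber bottle on the white disc. Finish the blue tray before putting anything into the wooden one. Set each thing down gently instead of dropping it, and leave the silver-lidded jar, the brush pot and the big white bottle where they are.

Things in the scene. Friction and masses are not known exactly. Their poses are not given: they have to be found in the camera images.
- tray_blue: Blue kit tray, fixed, 260 (x) x 140 (y) mm; floor 6 mm, 6 mm wide rim 14 mm above the bench. Origin at the centre of its underside, z up, x roughly away from the robot (within 0.35 rad). Flat marks on its line y = 0: cork disc 62 mm across at x = -85 mm (nearest the robot, for the cup), white disc 46 mm across at x = 0 (jar), yellow bar 76 x 32 mm, long along x, at x = +85 mm (stone)
- tray_wood: Pale wooden kit tray, fixed, same size and shape as the blue one (260 x 140 mm, floor at 6 mm, rim at 14 mm). Origin at the centre of its underside, z up, x roughly away from the robot (within 0.35 rad). Flat marks on its line y = 0: white disc 46 mm across at x = -50 mm (nearer the robot, for the bottle), cork disc 62 mm across at x = +50 mm (cup)
- cup_black: Small handleless black lacquer sake cup, open upwards, 48 mm high, outside diameter 54 mm from 12 mm up to the rim, foot 46 mm across, wall 4 mm; about 70 g. Origin at the centre of its underside, z up. Grasp it from above across the outside
- cup_red: Red lacquer sake cup, otherwise the same as the black cup. Origin at the centre of its underside, z up
- jar_gold: Small glass jar of gold powder with a gold-coloured lid, closed, 46 mm high: glass body 40 mm in diameter and 30 mm high with a golden band, lid 35 mm in diameter above it; about 80 g. Origin at the centre of its underside, z up
- jar_silver: Same jar with a silver-coloured lid and band; belongs to neither kit and stays where it stands. Origin at the centre of its underside, z up
- bottle_amber: Small closed amber glass bottle with a paper band and a narrow white cap, 72 mm high: body 38 mm in diameter and 52 mm high, cap 22 mm in diameter; about 90 g. Origin at the centre of its underside, z up
- stone: Polishing stone, a bar 70 (its x) x 26 (its y) x 20 (z) mm, grey below and brick-red on top, lying flat red side up; about 80 g. Origin at the centre of its underside, x along its length, z up. Either end may point either way on its mark
- brush_pot: Wooden brush pot 60 mm in diameter and 70 mm high with brushes sticking out to about 155 mm, loose, just beyond the stock; leave alone. Origin at the centre of its underside, z up
- bottle_big: Big white bottle with a blue cap, 58 mm in diameter and 120 mm high, loose, just beyond the stock; leave alone. Origin at the centre of its underside, z up

How it is judged (in metres and radians):
On the way, in this order (a step that is already met when the one before it is completed fails the run):
1. the blue tray holds its full kit (black cup, gold-lidded jar, stone), each on its mark and released (x of cup_black in the frame of tray_blue between -0.097 and -0.073 m and y of cup_black in the frame of tray_blue between -0.012 and 0.012 m and z of cup_black in the frame of tray_blue between 0.003 and 0.01 m and angle between each of cup_black, jar_gold, stone's own z axis and vertical below 0.1 rad and contact force between the fingers and cup_black below 0.1 N and linear speed of each of cup_black, jar_gold, stone below 0.03 m/s and angular speed of each of cup_black, jar_gold, stone below 0.3 rad/s and x of jar_gold in the frame of tray_blue between -0.012 and 0.012 m and y of jar_gold in the frame of tray_blue between -0.012 and 0.012 m and z of jar_gold in the frame of tray_blue between 0.003 and 0.01 m and contact force between the fingers and jar_gold below 0.1 N and x of stone in the frame of tray_blue between 0.073 and 0.097 m and y of stone in the frame of tray_blue between -0.012 and 0.012 m and z of stone in the frame of tray_blue between 0.003 and 0.01 m and contact force between the fingers and stone below 0.1 N and angle between the x axis of stone and the x axis of tray_blue, either way round below 0.2 rad), for 0.2 s.
2. the wooden tray holds its full kit (red cup, amber bottle), each on its mark and released (x of cup_red in the frame of tray_wood between 0.038 and 0.062 m and y of cup_red in the frame of tray_wood between -0.012 and 0.012 m and z of cup_red in the frame of tray_wood between 0.003 and 0.01 m and angle between each of cup_red, bottle_amber's own z axis and vertical below 0.1 rad and contact force between the fingers and cup_red below 0.1 N and linear speed of each of cup_red, bottle_amber below 0.03 m/s and angular speed of each of cup_red, bottle_amber below 0.3 rad/s and x of bottle_amber in the frame of tray_wood between -0.062 and -0.038 m and y of bottle_amber in the frame of tray_wood between -0.012 and 0.012 m and z of bottle_amber in the frame of tray_wood between 0.003 and 0.01 m and contact force between the fingers and bottle_amber below 0.1 N), for 0.2 s.
At the end, for the whole second after the job is handed in: Black cup, gold-lidded jar and stone (within 0.2 rad of the bar) in the blue tray, red cup and amber bottle in the wooden one, each within 12 mm of its mark along both tray axes, upright, released, at rest; silver-lidded jar within 20 mm, pot and big bottle within 30 mm of their starts (all of step 1 and all of step 2 and distance of jar_silver from where it was at the start of the episode below 0.02 m and distance of each of brush_pot, bottle_big from where it was at the start of the episode below 0.03 m); the robot touches nothing.
It fails at once if a kit thing is set down in the wooden tray while the blue kit is not complete (its things within 30 mm of their marks) (((x of cup_black in the frame of tray_wood between -0.12 and 0.12 m and y of cup_black in the frame of tray_wood between -0.06 and 0.06 m and contact force between anything else and cup_black above 0.05 N and contact force between the fingers and cup_black below 0.05 N and height (world z) of cup_black below 0.02 m) or (x of jar_gold in the frame of tray_wood between -0.12 and 0.12 m and y of jar_gold in the frame of tray_wood between -0.06 and 0.06 m and contact force between anything else and jar_gold above 0.05 N and contact force between the fingers and jar_gold below 0.05 N and height (world z) of jar_gold below 0.02 m) or (x of stone in the frame of tray_wood between -0.12 and 0.12 m and y of stone in the frame of tray_wood between -0.06 and 0.06 m and contact force between anything else and stone above 0.05 N and contact force between the fingers and stone below 0.05 N and height (world z) of stone below 0.02 m) or (x of cup_red in the frame of tray_wood between -0.12 and 0.12 m and y of cup_red in the frame of tray_wood between -0.06 and 0.06 m and contact force between anything else and cup_red above 0.05 N and contact force between the fingers and cup_red below 0.05 N and height (world z) of cup_red below 0.02 m) or (x of bottle_amber in the frame of tray_wood between -0.12 and 0.12 m and y of bottle_amber in the frame of tray_wood between -0.06 and 0.06 m and contact force between anything else and bottle_amber above 0.05 N and contact force between the fingers and bottle_amber below 0.05 N and height (world z) of bottle_amber below 0.02 m)) and not ((x of cup_black in the frame of tray_blue between -0.115 and -0.055 m and y of cup_black in the frame of tray_blue between -0.03 and 0.03 m and z of cup_black in the frame of tray_blue between 0.003 and 0.01 m) and (x of jar_gold in the frame of tray_blue between -0.03 and 0.03 m and y of jar_gold in the frame of tray_blue between -0.03 and 0.03 m and z of jar_gold in the frame of tray_blue between 0.003 and 0.01 m) and (x of stone in the frame of tray_blue between 0.055 and 0.115 m and y of stone in the frame of tray_blue between -0.03 and 0.03 m and z of stone in the frame of tray_blue between 0.003 and 0.01 m))).
It fails at once if a kit thing is dropped or thrown (faster than 0.7 m/s out of the fingers, a fall of about 25 mm) ((linear speed of cup_black above 0.7 m/s and contact force between the fingers and cup_black below 0.05 N) or (linear speed of jar_gold above 0.7 m/s and contact force between the fingers and jar_gold below 0.05 N) or (linear speed of stone above 0.7 m/s and contact force between the fingers and stone below 0.05 N) or (linear speed of cup_red above 0.7 m/s and contact force between the fingers and cup_red below 0.05 N) or (linear speed of bottle_amber above 0.7 m/s and contact force between the fingers and bottle_amber below 0.05 N)).
It fails at once if the silver-lidded jar, the brush pot or the big bottle is displaced (20, 30, 30 mm) or tipped over (distance of jar_silver from where it was at the start of the episode above 0.02 m or distance of any of brush_pot, bottle_big from where it was at the start of the episode above 0.03 m or angle between any of jar_silver, brush_pot, bottle_big's own z axis and vertical above 0.5 rad).
It also fails if it takes over 128 s, if anything falls off the work surface, if the arm or the gripper's body presses on something with over 40 N, if the wrist force passes 120 N, or if a joint passes its speed limit or range.

## Working session

There is one attempt and no reset: what is moved stays moved. The work goes in short steps, Python scripts to look and compute and a tool call to move; the robot and the scene stay as the last step left them, time stands still between calls to the robot, and variables do not carry over. Pictures are saved under pics/ and viewed, at most 14 in all, crops included, and the job is handed in when it is done.

Besides the shell and the picture viewer there is one more tool, called after "Request:" by a JSON object that holds its "api" and its "payload". servo_tool: Moves the arm, as the interface text tells. Its arguments: {"type":"object","properties":{"targets":{"type":"array","items":{"type":"array","items":{"type":"array","items":{"type":"number"}}}},"force":{"type":"number"}},"required":["targets"]}

```bash
mkdir -p pics
python3 - <<'E'
from plant import ctrl
import cv2,numpy as np
s=ctrl.observe();print({k:s[k] for k in('t','tcp_pos','tool_rot','gripper_width')},ctrl.nose_length)
for n in('top','scene'):
    d=ctrl.snapshot(n);cv2.imwrite(f'pics/{n}0.png',d['frame']);np.savez(f'{n}0.npz',**d)
    print(n,d['fx'],d['fy'],d['cx'],d['cy'],np.round(d['world_to_cam'],3).tolist(),[k for k in d])
E
```

```text
{'t': 0.0, 'tcp_pos': array([209.47827671, 588.73057705, 403.93109241]), 'tool_rot': array([-7.30642094e-05,  1.70067948e-01,  9.85432071e-01, -7.21933838e-04]), 'gripper_width': 87.07298497309576} 182.2
top 515.8347859909521 515.8347859909521 315.4590505912508 200.79029140308052 [[-0.008, -1.0, 0.002, 2.021], [0.981, -0.008, 0.194, -625.587], [-0.194, 0.003, 0.981, -1174.898], [0.0, 0.0, 0.0, 1.0]] ['frame', 'depth', 'fx', 'fy', 'cx', 'cy', 'world_to_cam']
scene 496.19943899932275 496.19943899932275 312.99516737857175 203.3103610843551 [[0.764, 0.645, -0.014, -480.615], [-0.493, 0.598, 0.632, 274.444], [0.416, -0.476, 0.775, -1326.709], [0.0, 0.0, 0.0, 1.0]] ['frame', 'depth', 'fx', 'fy', 'cx', 'cy', 'world_to_cam']
```

View pics/top0.png

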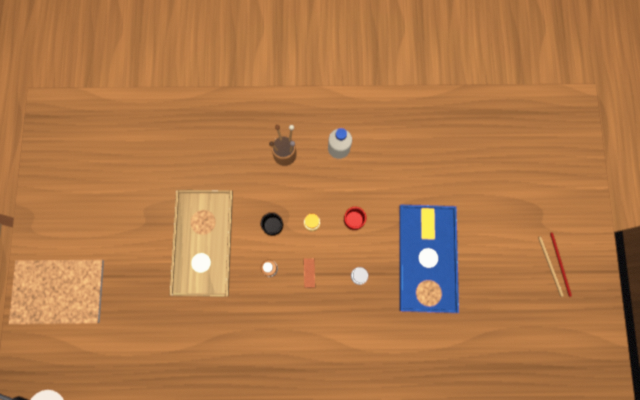

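View pics/scene0.png

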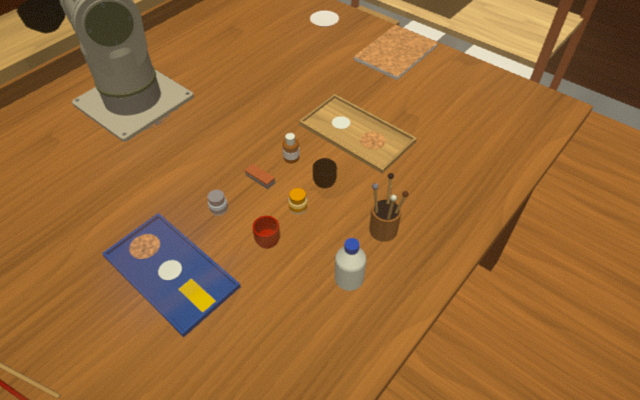

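The top view shows black cup (272,224), gold jar (312,221), red cup (354,218), amber cap (269,268), stone (309,272) and silver jar (359,275). The blue tray marks are at (429,293), (428,258) and (428,223), and the wood marks at (201,262) and (203,222). In the scene view the same things are at black (324,173), gold (298,199), red (266,231), amber (290,148) and stone (260,176).

```bash
cat > h.py <<'E'
import numpy as np,cv2
def load(n): 
    d=dict(np.load(n)); return d
def ray(d,u,v):
    M=d['world_to_cam'];R=M[:3,:3];c=-R.T@M[:3,3]
    r=np.array([(u-d['cx'])/d['fx'],-(v-d['cy'])/d['fy'],-1.]);return c,R.T@r
def plane(d,u,v,z):
    c,r=ray(d,u,v);return c+r*(z-c[2])/r[2]
def tri(d1,p1,d2,p2):
    c1,r1=ray(d1,*p1);c2,r2=ray(d2,*p2)
    A=np.stack([r1,-r2],1);s=np.linalg.lstsq(A,c2-c1,rcond=None)[0]
    a=c1+r1*s[0];b=c2+r2*s[1];return (a+b)/2,np.linalg.norm(a-b)
def cloud(d,mask):
    v,u=np.nonzero(mask&(d['depth']>0));z=d['depth'][v,u]
    P=np.stack([(u-d['cx'])/d['fx']*z,-(v-d['cy'])/d['fy']*z,-z],1)
    M=d['world_to_cam'];return (P-M[:3,3])@M[:3,:3]
def mask(d,name,c,w=22):
    hsv=cv2.cvtColor(d['frame'],cv2.COLOR_BGR2HSV);H,S,V=[hsv[...,i].astype(int) for i in range(3)]
    m={'white':(S<60)&(V>150),'yellow':(abs(H-26)<6)&(S>170)&(V>140),'black':(V<60),'red':((H<6)|(H>174))&(S>170),
       'cork':(H<14)&(S>70)&(V>120),'stone':((H<8)|(H>174))&(S>100),'any':V>=0}[name]
    r=np.zeros(m.shape,np.uint8);u,v=c;r[v-w:v+w+1,u-w:u+w+1]=1
    m=(m&(r>0)).astype(np.uint8)
    n,l,st,ce=cv2.connectedComponentsWithStats(m)
    k=1+np.argmax(st[1:,4]);return l==k,ce[k],st[k]
E
python3 - <<'E'
from h import *
t=load('top0.npz');s=load('scene0.npz')
print(ray(t,0,0)[0],ray(s,0,0)[0])
L=dict(black=('black',(272,224),(324,173),20),gold=('yellow',(312,221),(298,195),14),red=('red',(354,218),(266,231),20),
cap=('white',(268,267),(290,139),9),stone=('stone',(309,272),(260,176),20),silver=('white',(359,275),(217,196),14),
Bcork=('cork',(429,293),(144,246),20),Bwhite=('white',(428,258),(170,270),17),Byel=('yellow',(428,223),(197,295),22),
Wwhite=('white',(201,262),(341,123),16),Wcork=('cork',(203,222),(372,140),16))
for k,(c,a,b,w) in L.items():
    try:
        m1,p1,s1=mask(t,c,a,w);m2,p2,s2=mask(s,c,b,w)
        P,e=tri(t,p1,s,p2)
        C1=cloud(t,m1);C2=cloud(s,m2)
        print(k,'px',p1.round(1),s1[2:],p2.round(1),s2[2:],'tri',P.round(1),'gap',round(e,1))
        for C in(C1,C2):
            z=np.percentile(C[:,2],95);q=C[C[:,2]>z-5];print('    top z %.1f'%z,'mid',((q.min(0)+q.max(0))/2).round(1),'mean',q.mean(0).round(1),'ext',np.ptp(q,0).round(1))
    except Exception as ex: print(k,ex)
E
```

```text
[3.85878468e+02 9.91533016e-01 1.27390955e+03] [1054.64719771 -485.96906329  847.36105149]
black px [271.6 223.1] [ 21  22 205] [324.  172.2] [ 22  28 378] tri [576.5 103.2  28.8] gap 2.9
    top z 51.2 mid [574.6 102.8  51.1] mean [563.9  98.3  49.6] ext [49.3 46.   9.5]
    top z 47.7 mid [577.1 100.3  47.2] mean [578.8 101.3  46.4] ext [50.4 52.2  8.4]
gold px [311.6 214.4] [7 2 9] [292. 192.] [1 1 1] tri [586.   -1.   64.5] gap 18.9
    top z 49.7 mid [594.6   6.6  47.8] mean [594.9   7.8  47.8] ext [ 3.2 12.1  4.1]
    top z 45.8 mid [569.5   2.3  45.8] mean [569.5   2.3  45.8] ext [0. 0. 0.]
red px [354.7 217.7] [ 22  23 385] [256.  232.5] [ 7  6 10] tri [ 582.4 -107.4   31.5] gap 21.5
    top z 50.8 mid [586.7 -96.8  50.6] mean [583.3 -97.6  49.2] ext [51.5 51.1  9.6]
    top z 47.7 mid [ 585.  -123.1   46.3] mean [ 584.6 -123.9   46.9] ext [16.4  5.1  2.8]
cap px [267.4 267. ] [10  9 75] [289.8 136.4] [ 9  7 48] tri [468.4 109.7  68.6] gap 0.1
    top z 76.5 mid [468.  110.3  75.3] mean [468.9 110.   74. ] ext [18.7 18.8  7.3]
    top z 74.5 mid [470.3 107.2  72.1] mean [470.
[... 813 characters left out ...]
t [46.6 44.9  8.1]
    top z 9.1 mid [ 492.2 -279.1    8.1] mean [ 493.  -279.3    6.8] ext [48.9 45.1  7.9]
Byel px [429.7 212.9] [ 5  5 10] [196.8 294.9] [ 36  33 534] tri [ 596.1 -285.5   34.8] gap 9.2
    top z 9.8 mid [ 602.8 -288.     7.9] mean [ 603.  -287.6    8.3] ext [10.7  9.6  4.7]
    top z 9.2 mid [ 576.8 -282.7    7.5] mean [ 577.3 -282.2    6.7] ext [73.8 32.4  6.4]
Wwhite px [200.5 262.4] [ 20  20 304] [340.6 122.1] [ 18  12 164] tri [485.1 279.1   4.8] gap 0.6
    top z 11.7 mid [484.8 278.5  10.6] mean [484.8 278.8   9.1] ext [46.6 46.2  7.8]
    top z 9.6 mid [487.  276.6   8. ] mean [486.7 276.6   7.2] ext [44.4 43.5  6.7]
Wcork attempt to get argmax of an empty sequence
```

Run:
```python
from h import *
t=load('top0.npz');s=load('scene0.npz')
for d,pts in((t,dict(gold=(312,221),stone=(309,270),cork=(429,293),yel=(428,223),wc=(203,222),wood=(215,240),bench=(290,250),blue=(450,250),blk=(272,218))),(s,dict(gold=(298,195),red=(266,238),stone=(260,175),cork=(144,246),wc=(372,140),wood=(355,130),bench=(240,220)))):
    h=cv2.cvtColor(d['frame'],cv2.COLOR_BGR2HSV)
    for k,(u,v) in pts.items(): print(k,np.median(h[v-2:v+3,u-2:u+3].reshape(-1,3),0),h[v-2:v+3,u-2:u+3].reshape(-1,3).min(0),h[v-2:v+3,u-2:u+3].reshape(-1,3).max(0))
for i,(d,c,w) in enumerate(((t,(310,245),65),(s,(275,185),65))):
    u,v=c;cv2.imwrite(f'pics/c{i}.png',cv2.resize(d['frame'][v-45:v+45,u-w:u+w],None,fx=6,fy=6,interpolation=0))
```

```text
gold [ 25. 164. 253.] [ 25 161 253] [ 25 167 253]
stone [  9. 160. 204.] [  9 157 199] [  9 161 206]
cork [ 14. 129. 215.] [ 14 128 193] [ 15 132 226]
yel [ 27. 169. 253.] [ 27 168 253] [ 28 171 253]
wc [ 14. 129. 217.] [ 14 126 196] [ 15 131 231]
wood [ 18. 111. 221.] [ 18 111 219] [ 18 114 222]
bench [ 14. 158. 199.] [ 14 156 187] [ 14 160 203]
blue [109. 181. 165.] [109 179 162] [109 185 168]
blk [10. 31. 55.] [ 0 24  7] [165  96  68]
gold [ 20. 255. 225.] [ 19 255 221] [ 20 255 226]
red [  9. 207. 118.] [  6 187 113] [ 11 237 169]
stone [ 11. 183. 180.] [ 10 176 177] [ 12 188 185]
cork [ 14. 134. 175.] [ 13 127 158] [ 15 144 196]
wc [ 15. 151. 196.] [ 15 146 172] [ 16 156 217]
wood [ 19. 142. 203.] [ 18 139 197] [ 19 147 215]
bench [ 15. 177. 167.] [ 14 167 160] [ 16 192 179]
```

View pics/c0.png

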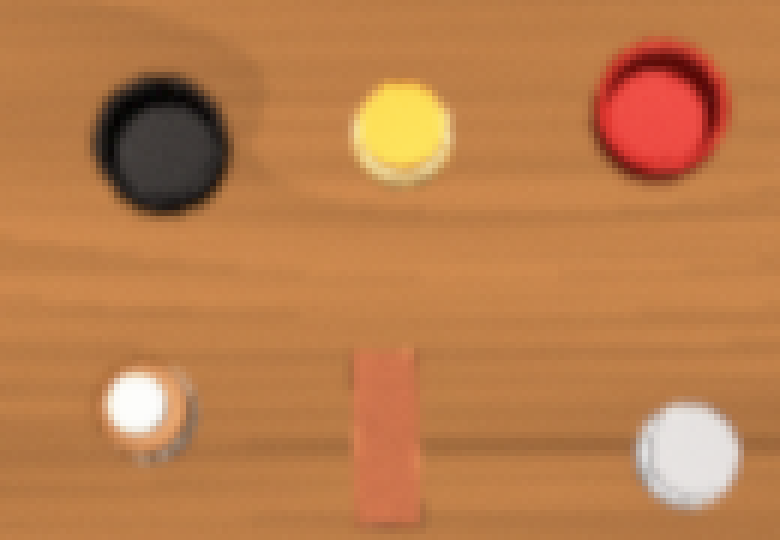

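Top crop: the lids, cap, stone and cup rims show clearly (gold lid ≈ (312,221), stone 10x29 px, standing nearly along x). Refining the colour ranges.

```bash
cat >> h.py <<'E'
def hmask(d,rng,c,w):
    hsv=cv2.cvtColor(d['frame'],cv2.COLOR_BGR2HSV);lo,hi=rng
    if lo[0]<0: m=cv2.inRange(hsv,(0,)+lo[1:],hi)|cv2.inRange(hsv,(180+lo[0],)+lo[1:],(180,)+hi[1:])
    else: m=cv2.inRange(hsv,lo,hi)
    r=np.zeros_like(m);u,v=c;r[v-w:v+w+1,u-w:u+w+1]=1;m=m*r
    m=cv2.morphologyEx(m,cv2.MORPH_CLOSE,np.ones((3,3)))
    n,l,st,ce=cv2.connectedComponentsWithStats(m)
    k=1+np.argmax(st[1:,4]);return l==k,ce[k],st[k]
E
python3 - <<'E'
from h import *
t=load('top0.npz');s=load('scene0.npz')
CO=((0,60,100),(16,150,255))
L=dict(black=(((0,0,0),(180,255,75)),)*2+((272,224),(324,173),20,48),
gold=(((23,150,200),(27,255,255)),((17,225,190),(22,255,255)),(312,221),(298,195),14,46),
red=(((-10,190,30),(7,255,255)),)*2+((354,218),(266,231),22,48),
stone=(((0,130,150),(11,190,255)),((0,130,150),(12,200,255)),(309,272),(260,176),20,20),
Bcork=(CO,CO,(429,293),(144,246),20,6),
Byel=(((22,140,200),(30,255,255)),((20,150,150),(32,255,255)),(428,223),(197,295),24,6),
Wcork=(((5,60,100),(16,150,255)),((5,60,100),(16,156,255)),(203,222),(372,140),16,6))
for k,(c1,c2,a,b,w,z) in L.items():
        m1,p1,s1=hmask(t,c1,a,w);m2,p2,s2=hmask(s,c2,b,w)
        P,e=tri(t,p1,s,p2)
        print(k,'px',p1.round(1),s1,p2.round(1),s2,'tri',P.round(1),'gap',round(e,1),'planes',plane(t,*p1,z).round(1)[:2],plane(s,*p2,z).round(1)[:2])
        for d,m in((t,m1),(s,m2)):
            r=cv2.minAreaRect(np.argwhere(m)[:,::-1].astype(np.float32))
            cs=np.array([plane(d,*q,z)[:2] for q in cv2.boxPoints(r)])
            C=cloud(d,m);print('   z95 %.1f med %.1f'%(np.percentile(C[:,2],95),np.median(C[:,2])),'corners',cs.round(1).tolist() if z in(20,6) else '')
# tray outlines
for nm,rng,(cu,cv_) in(('blue',((100,120,50),(125,255,255)),(428,258)),('wood',((16,60,60),(21,135,255)),(203,243))):
    m,p,st=hmask(t,rng,(cu,cv_),62);r=cv2.minAreaRect(np.argwhere(m)[:,::-1].astype(np.float32))
    print(nm,st,np.array([plane(t,*q,14)[:2] for q in cv2.boxPoints(r)]).round(1).tolist(),plane(t,*r[0],14))
E
```

```text
black px [271.6 223.7] [261 213  22  22 372] [324.2 172.6] [313 159  23  29 560] tri [575.8 103.8  26.2] gap 1.3 planes [572.9 102.5] [588.1  87.6]
   z95 50.9 med 10.4 corners 
   z95 48.1 med 31.4 corners 
gold px [311.5 220.6] [305 215  13  12 126] [297.  193.8] [289 188  17  13 156] tri [580.2   6.6  44.3] gap 0.5 planes [580.1   6.7] [581.1   5.3]
   z95 51.0 med 48.0 corners 
   z95 48.7 med 45.9 corners 
red px [354.8 217.3] [344 207  22  23 222] [264.8 226.2] [253 216  26  22 423] tri [587.1 -98.7  44. ] gap 1.8 planes [587.  -97.6] [ 588.8 -101.3]
   z95 51.8 med 38.8 corners 
   z95 49.0 med 31.6 corners 
stone px [309.  272.7] [304 258  11  30 324] [259.1 173.4] [245 164  29  20 251] tri [457.3  13.8  17.2] gap 0.2 planes [457.2  13.8] [459.3  12. ]
   z95 25.7 med 21.1 corners [[492.6, 25.7], [492.4, 1.4], [423.0, 2.0], [423.2, 25.9]]
   z95 22.7 med 20.0 corners [[425.6, -1.3], [416.4, 24.6], [492.0, 25.7], [500.0, 0.5]]
Bcork px [428.4 292.8] [416 281  25  25 497] [144.2 246. ] [129 234  31  25 586] tri [ 407.1 -275.5    4.8] gap 0.8 planes [ 407.2 -274.9] [ 407.8 -276.
[... 458 characters left out ...]
med 6.4 corners [[540.9, -295.7], [538.4, -263.2], [611.9, -268.7], [613.1, -300.1]]
Wcork px [202.7 221.8] [190 210  26  25 492] [372.3 139.9] [360 132  26  17 342] tri [585.4 277.    5.3] gap 0.9 planes [585.6 277.2] [585.5 275.9]
   z95 12.4 med 8.1 corners [[584.2, 319.9], [628.1, 277.9], [584.7, 234.2], [541.4, 276.2]]
   z95 9.3 med 6.6 corners [[579.0, 234.5], [545.4, 279.6], [593.1, 318.7], [625.4, 272.5]]
blue [ 400  205   58  107 4527] [[622.5, -213.5], [621.4, -355.3], [363.7, -339.3], [364.8, -203.1]] [ 490.54769073 -277.64127046   14.        ]
wood [ 170  190   63  107 5461] [[407.2, 349.5], [671.3, 350.4], [663.8, 204.1], [400.2, 208.9]] [532.9696214  278.21879143  14.        ]
```

Heights and spacing agree with the text (marks at z≈5–6, 170 mm and 100 mm apart, lids at ≈46). Turning the tool square to the world and going to the stone.

Request:
{"api": "servo_tool", "payload": {"targets": [[[0.087,0,0,0.03,0,0,-6.5],[0.087,0,0,0.03,0,0,-6.5],[0.087,0,0,0.03,0,0,-6.6],[0.087,-0.015,-0.038,0,0,0,0],[0.087,-0.015,-0.038,0,0,0,0],[0.087,-0.015,-0.038,0,0,0,0],[0.087,-0.015,-0.038,0,0,0,0],[0.087,-0.015,-0.038,0,0,0,0]]], "force": 15}}

```text
t: 0.77
tcp_pos: [284.9, 396.8, 314.3]
tool_rot: [-0.0, -0.0, 1.0, -0.0]
force: [1.0, 0.3, 0.1]
gripper_width: 87.0
grip_force: 0.0
```

Request:
{"api": "servo_tool", "payload": {"targets": [[[0.087,-0.017,-0.038,0,0,0,0],[0.087,-0.017,-0.038,0,0,0,0],[0.087,-0.017,-0.038,0,0,0,0],[0.087,-0.017,-0.038,0,0,0,0],[0.087,-0.017,-0.038,0,0,0,0],[0.087,-0.017,-0.038,0,0,0,0],[0.087,-0.017,-0.038,0,0,0,0],[0.087,-0.017,-0.038,0,0,0,0]]]}}

```text
t: 1.43
tcp_pos: [420.8, 92.8, 314.8]
tool_rot: [0.0, -0.0, 1.0, 0.0]
force: [0.4, 0.9, 0.9]
gripper_width: 86.8
grip_force: 0.0
```

Request:
{"api": "servo_tool", "payload": {"targets": [[[0.087,-0.018,-0.038,0,0,0,0],[0.087,-0.018,-0.038,0,0,0,0],[0.087,0,0,0,0,0,0]]]}}

```text
t: 1.68
tcp_pos: [458.1, 12.5, 315.0]
tool_rot: [0.001, 0.004, 1.0, -0.001]
force: [-0.6, -0.0, -0.0]
gripper_width: 87.1
grip_force: 0.0
```

Request:
{"api": "servo_tool", "payload": {"targets": [[[0.087,0,0,0.035,0,0,0],[0.087,0,0,0.035,0,0,0],[0.087,0,0,0.035,0,0,0],[0.087,0,0,0.01,0,0,0],[0.087,0,0,0.01,0,0,0],[0.087,0,0,0,0,0,0]]]}}

```text
t: 2.18
tcp_pos: [456.1, 19.7, 189.0]
tool_rot: [-0.001, -0.0, 1.0, -0.0]
force: [-1.7, -0.1, 0.4]
gripper_width: 87.1
grip_force: 0.0
```

Request:
{"api": "servo_tool", "payload": {"targets": [[[0.015,0,0,0,0,0,0],[0.015,0,0,0,0,0,0],[0.015,0,0,0,0,0,0],[0.015,0,0,0,0,0,0],[0.015,0,0,0,0,0,0],[0.015,0,0,0,0,0,0],[0.015,0,0,0,0,0,0]]]}}

```text
t: 2.77
tcp_pos: [456.4, 19.7, 189.9]
tool_rot: [0.0, -0.0, 1.0, 0.0]
force: [0.9, -0.1, -0.1]
gripper_width: 47.9
grip_force: 0.0
```

Request:
{"api": "servo_tool", "payload": {"targets": [[[0.045,0,-0.006,0,0,0,0],[0.015,0,0,0,0,0,0],[0.015,0,0,0,0,0,0],[0.015,0,0,0,0,0,0],[0.015,0,0,0,0,0,0],[0.015,0,0,0,0,0,0],[0.015,0,0,0,0,0,0]]]}}

```text
t: 3.35
tcp_pos: [456.3, 13.7, 189.7]
tool_rot: [-0.0, -0.0, 1.0, 0.0]
force: [0.1, -1.0, -0.4]
gripper_width: 25.9
grip_force: 15.0
```

Request:
{"api": "servo_tool", "payload": {"targets": [[[0.015,0,0,-0.01,0,0,0],[0.015,0,0,-0.03,0,0,0],[0.015,0,0,-0.04,0,0,0],[0.015,-0.015,-0.03,0,0,0,0],[0.015,-0.015,-0.037,0,0,0,0],[0.015,-0.015,-0.037,0,0,0,0],[0.015,-0.015,-0.037,0,0,0,0],[0.015,-0.015,-0.037,0,0,0,0]]]}}

```text
t: 4.02
tcp_pos: [531.8, -165.9, 270.7]
tool_rot: [0.0, -0.001, 1.0, 0.0]
force: [0.9, -0.3, -1.3]
gripper_width: 25.7
grip_force: 15.0
```

Request:
{"api": "servo_tool", "payload": {"targets": [[[0.015,-0.015,-0.037,0,0,0,0],[0.015,-0.015,-0.037,0,0,0,0],[0.015,-0.015,-0.03,0,0,0,0],[0.015,0,-0.013,0,0,0,2.2],[0.015,0,0,0,0,0,0],[0.015,0,0,0,0,0,0]]]}}

```text
t: 4.52
tcp_pos: [576.0, -281.6, 269.8]
tool_rot: [-0.0, 0.02, 1.0, 0.0]
force: [0.8, 1.0, -1.0]
gripper_width: 25.7
grip_force: 15.0
```

Request:
{"api": "servo_tool", "payload": {"targets": [[[0.015,-0.001,0,0.035,0,0,0],[0.015,0,0,0.025,0,0,0],[0.015,0,0,0.008,0,0,0],[0.015,0,0,0.004,0,0,0],[0.015,0,0,0.001,0,0,0],[0.015,0,0,0,0,0,0]]]}}

```text
t: 5.02
tcp_pos: [577.9, -281.0, 198.1]
tool_rot: [0.001, 0.019, 1.0, -0.0]
force: [0.3, -0.2, -0.8]
gripper_width: 26.2
grip_force: 15.0
```

Request:
{"api": "servo_tool", "payload": {"targets": [[[0.015,0,0,0.001,0,0,0],[0.015,0,0,0,0,0,0],[0.015,0,0,0,0,0,0]]]}}

```text
t: 5.27
tcp_pos: [577.6, -281.5, 196.6]
tool_rot: [0.001, 0.019, 1.0, -0.0]
force: [-0.3, 0.2, -0.6]
gripper_width: 25.8
grip_force: 15.0
```

Request:
{"api": "servo_tool", "payload": {"targets": [[[0.015,0,0,0.0005,0,0,0],[0.06,0,0,0,0,0,0],[0.06,0,0,0,0,0,0],[0.06,0,0,0,0,0,0],[0.06,0,0,-0.02,0,0,0],[0.06,0,0,-0.035,0,0,0],[0.06,0,0,-0.035,0,0,-2.2],[0.06,0,0,0,0,0,0]]]}}

```text
t: 5.93
tcp_pos: [578.7, -282.9, 292.3]
tool_rot: [0.004, -0.001, 1.0, -0.002]
force: [1.2, -1.1, 1.2]
gripper_width: 58.7
grip_force: 0.0
```

Request:
{"api": "servo_tool", "payload": {"targets": [[[0.087,0,0.036,0,0,0,0],[0.087,0,0.036,0,0,0,0],[0.087,0,0.036,0,0,0,0],[0.087,0,0.036,0,0,0,0],[0.087,0,0.036,0,0,0,0],[0.087,0,0.036,0,0,0,0],[0.087,0,0.036,0,0,0,0],[0.087,-0.002,0.036,0,0,0,0]]]}}

```text
t: 6.6
tcp_pos: [578.9, 8.2, 285.3]
tool_rot: [0.0, -0.0, 1.0, 0.0]
force: [0.3, 0.2, -0.3]
gripper_width: 86.4
grip_force: 0.0
```

Request:
{"api": "servo_tool", "payload": {"targets": [[[0.087,0,0,0,0,0,0],[0.087,0,0,0,0,0,0],[0.087,0,0,0,0,0,0]]]}}

```text
t: 6.85
tcp_pos: [579.3, 6.0, 285.2]
tool_rot: [0.0, -0.0, 1.0, -0.0]
force: [0.0, -0.6, -0.0]
gripper_width: 87.2
grip_force: 0.0
```

Request:
{"api": "servo_tool", "payload": {"targets": [[[0.087,-0.001,0,0.035,0,0,0],[0.087,0,0,0.035,0,0,0],[0.087,0,0,0.02,0,0,0],[0.087,0,0,0.007,0,0,0],[0.087,0,0,0,0,0,0],[0.03,0,0,0,0,0,0],[0.03,0,0,0,0,0,0],[0.03,0,0,0,0,0,0]]]}}

```text
t: 7.52
tcp_pos: [581.0, 6.4, 189.9]
tool_rot: [0.001, 0.0, 1.0, 0.0]
force: [0.0, -0.2, 0.0]
gripper_width: 74.3
grip_force: 0.0
```

Request:
{"api": "servo_tool", "payload": {"targets": [[[0.03,0,0,0,0,0,0],[0.03,0,0,0,0,0,0],[0.03,0,0,0,0,0,0],[0.03,0,0,0,0,0,0],[0.03,0,0,0,0,0,0],[0.03,0,0,0,0,0,0],[0.03,0,0,0,0,0,0]]]}}

```text
t: 8.1
tcp_pos: [580.4, 6.6, 188.3]
tool_rot: [0.0, -0.0, 1.0, 0.0]
force: [-1.5, -0.7, 2.3]
gripper_width: 39.8
grip_force: 15.0
```

Request:
{"api": "servo_tool", "payload": {"targets": [[[0.03,0,0,-0.015,0,0,0],[0.03,0,0,-0.035,0,0,0],[0.03,0,0,-0.03,0,0,0],[0.03,0.011,-0.025,0,0,0,0],[0.03,0.011,-0.036,0,0,0,0],[0.03,0.011,-0.036,0,0,0,0],[0.03,0.011,-0.036,0,0,0,0],[0.03,0.011,-0.036,0,0,0,0]]]}}

```text
t: 8.77
tcp_pos: [524.5, -163.8, 268.3]
tool_rot: [0.0, -0.0, 1.0, 0.0]
force: [0.5, -0.9, -1.0]
gripper_width: 39.8
grip_force: 15.0
```

Request:
{"api": "servo_tool", "payload": {"targets": [[[0.03,0.011,-0.036,0,0,0,0],[0.03,0.011,-0.036,0,0,0,0],[0.03,0.011,-0.03,0,0,0,0],[0.03,0,-0.0145,0,0,0,0],[0.03,0,0,0.03,0,0,0],[0.03,0,0,0,0,0,0],[0.03,0,0,0,0,0,0]]]}}

```text
t: 9.35
tcp_pos: [491.9, -278.4, 237.2]
tool_rot: [-0.002, -0.0, 1.0, 0.001]
force: [0.4, 0.6, -0.5]
gripper_width: 39.5
grip_force: 15.0
```

Request:
{"api": "servo_tool", "payload": {"targets": [[[0.03,0,0,0.025,0,0,0],[0.03,0,0,0.012,0,0,0],[0.03,0,0,0.005,0,0,0],[0.03,0,0,0.001,0,0,0],[0.03,0,0,0,0,0,0],[0.03,0,0,0,0,0,0]]]}}

```text
t: 9.85
tcp_pos: [492.8, -279.0, 196.2]
tool_rot: [0.001, -0.0, 1.0, -0.0]
force: [-0.1, -0.7, -1.1]
gripper_width: 39.5
grip_force: 15.0
```

Request:
{"api": "servo_tool", "payload": {"targets": [[[0.03,0,0,0.0012,0,0,0],[0.03,0,0,0,0,0,0],[0.07,0,0,0,0,0,0],[0.07,0,0,0,0,0,0],[0.07,0,0,0,0,0,0],[0.07,0,0,-0.02,0,0,0],[0.07,0,0,-0.035,0,0,0],[0.07,0,0,-0.04,0,0,0]]]}}

```text
t: 10.52
tcp_pos: [491.7, -278.5, 288.7]
tool_rot: [-0.002, -0.0, 1.0, 0.0]
force: [1.1, 0.2, -1.1]
gripper_width: 67.6
grip_force: 0.0
```

Request:
{"api": "servo_tool", "payload": {"targets": [[[0.087,-0.01,0.035,-0.01,0,0,0],[0.087,-0.01,0.038,0,0,0,0],[0.087,-0.01,0.038,0,0,0,0],[0.087,-0.01,0.038,0,0,0,0],[0.087,-0.01,0.038,0,0,0,0],[0.087,-0.01,0.038,0,0,0,0],[0.087,-0.01,0.038,0,0,0,0],[0.087,-0.01,0.038,0,0,0,0]]]}}

```text
t: 11.18
tcp_pos: [572.4, 24.0, 299.3]
tool_rot: [0.0, -0.0, 1.0, 0.0]
force: [0.7, 0.4, -0.4]
gripper_width: 86.6
grip_force: 0.0
```

Request:
{"api": "servo_tool", "payload": {"targets": [[[0.087,-0.003,0.038,0,0,0,0],[0.087,0,0.038,0,0,0,0],[0.087,0,0,0,0,0,0],[0.087,0,0,0,0,0,0],[0.087,0,0,0,0,0,0]]]}}

```text
t: 11.6
tcp_pos: [575.3, 97.6, 299.0]
tool_rot: [-0.0, -0.0, 1.0, -0.0]
force: [0.2, -0.4, 0.0]
gripper_width: 87.3
grip_force: 0.0
```

Run:
```python
from plant import ctrl
from h import *
for n in('top','wrist'):
    d=ctrl.snapshot(n);np.savez(f'{n}1.npz',**d)
    cv2.imwrite(f'pics/{n}1.png',d['frame'] if n=='wrist' else cv2.resize(d['frame'][180:340,230:500],None,fx=2.5,fy=2.5))
print(d['fx'],d['cx'],d['cy'],d['world_to_cam'].round(3).tolist(),ctrl.observe()['tcp_pos'])
```

```text
309.70691628693146 319.458256634138 198.2029018125392 [[-0.0, 1.0, 0.0, -97.897], [-0.957, -0.0, -0.29, 554.935], [-0.29, -0.0, 0.957, -123.261], [0.0, 0.0, 0.0, 1.0]] [575.37145011  96.47036569 299.152102  ]
```

View pics/wrist1.png

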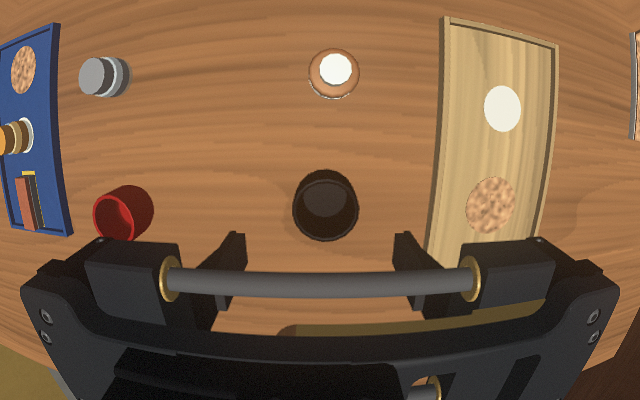

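View pics/top1.png

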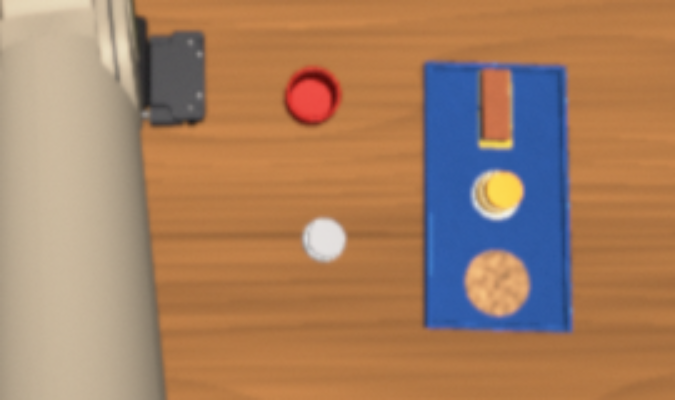

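Top view shows stone on the bar at (428,221) and jar on the white disc at (429,257); wrist view shows the black cup ahead at (325,205). Measuring them.

```bash
cat >> h.py <<'E'
def wray(d,u,v,z):
    M=d['world_to_cam'];R=M[:3,:3];c=-R.T@M[:3,3];x,y=u-d['cx'],v-d['cy'];r=np.hypot(x,y);a=r/d['fx']
    k=np.sin(a)/max(r,1e-9);w=R.T@np.array([x*k,-y*k,-np.cos(a)]);return c+w*(z-c[2])/w[2]
def wpix(d,m,z):
    c=cv2.findContours(m.astype(np.uint8),0,1)[0];c=max(c,key=len)[:,0]
    return np.array([wray(d,u,v,z)[:2] for u,v in c])
E
python3 - <<'E'
from h import *
t=load('top1.npz');w=load('wrist1.npz')
m,p,st=hmask(t,((0,130,120),(12,200,255)),(428,221),18);print('stone',p,st,plane(t,*p,26))
r=cv2.minAreaRect(np.argwhere(m)[:,::-1].astype(np.float32));print([plane(t,*q,26)[:2].round(1).tolist() for q in cv2.boxPoints(r)])
m,p,st=hmask(t,((22,150,200),(26,255,255)),(430,256),10);print('jar',p,st,plane(t,*p,52))
m,p,st=hmask(w,((0,0,0),(180,255,60)),(325,205),38);print('black',p,st)
q=wpix(w,m,48);print('rim outline @48 x',q.min(0),q.max(0))
for z in(0,48):print(z,wray(w,325,240,z),wray(w,325,170,z))
E
```

```text
stone [427.84137931 221.91724138] [423 208  11  28 290] [ 577.60826582 -277.86769765   26.        ]
[[612.3, -267.7], [612.1, -292.3], [545.3, -288.8], [545.5, -264.4]]
jar [431.09848485 255.83333333] [425 250  13  13 132] [ 492.45024886 -275.64763797   52.        ]
black [325.1771968  208.83696442] [ 293  170   66   72 2754]
rim outline @48 x [542.86944553  76.94386193] [601.838435   128.45386829]
0 [622.88738536 103.44402164   0.        ] [552.74947348 103.05238648   0.        ]
48 [600.93851843 102.48735656  48.        ] [542.87757589 102.16315662  48.        ]
```

Request:
{"api": "servo_tool", "payload": {"targets": [[[0.087,0,0.0055,0.03,0,0,0],[0.087,0,0,0.035,0,0,0],[0.087,0,0,0.025,0,0,0],[0.087,0,0,0.01,0,0,0],[0.087,0,0,0,0,0,0],[0.04,0,0,0,0,0,0],[0.04,0,0,0,0,0,0],[0.04,0,0,0,0,0,0]]]}}

```text
t: 12.37
tcp_pos: [576.1, 103.5, 200.9]
tool_rot: [0.001, 0.0, 1.0, 0.001]
force: [-0.1, 0.1, 0.8]
gripper_width: 74.4
grip_force: 0.0
```

Request:
{"api": "servo_tool", "payload": {"targets": [[[0.04,0,0,0,0,0,0],[0.04,0,0,0,0,0,0],[0.04,0,0,0,0,0,0],[0.04,0,0,0,0,0,0],[0.04,0,0,0,0,0,0],[0.04,0,0,0,0,0,0]]]}}

```text
t: 12.87
tcp_pos: [575.5, 103.6, 199.6]
tool_rot: [0.0, -0.0, 1.0, 0.0]
force: [-0.3, -0.8, 5.8]
gripper_width: 53.9
grip_force: 15.0
```

Request:
{"api": "servo_tool", "payload": {"targets": [[[0.04,0,0,-0.015,0,0,0],[0.04,0,0,-0.035,0,0,0],[0.04,0,0,-0.03,0,0,0],[0.04,0.015,-0.034,0,0,0,0],[0.04,0.015,-0.034,0,0,0,0],[0.04,0.015,-0.034,0,0,0,0],[0.04,0.015,-0.034,0,0,0,0],[0.04,0.015,-0.034,0,0,0,0]]]}}

```text
t: 13.53
tcp_pos: [499.2, -67.7, 278.9]
tool_rot: [-0.0, -0.0, 1.0, 0.0]
force: [1.7, -0.5, -0.3]
gripper_width: 53.6
grip_force: 15.0
```

Request:
{"api": "servo_tool", "payload": {"targets": [[[0.04,0.015,-0.034,0,0,0,0],[0.04,0.015,-0.034,0,0,0,0],[0.04,0.015,-0.034,0,0,0,0],[0.04,0.015,-0.034,0,0,0,0],[0.04,0.015,-0.034,0,0,0,0],[0.04,0.015,-0.034,0,0,0,0],[0.04,0.003,-0.006,0,0,0,0],[0.04,0,0,0,0,0,0]]]}}

```text
t: 14.2
tcp_pos: [405.7, -278.9, 279.0]
tool_rot: [-0.0, 0.003, 1.0, -0.0]
force: [0.5, 0.2, -1.4]
gripper_width: 53.7
grip_force: 15.0
```

Request:
{"api": "servo_tool", "payload": {"targets": [[[0.04,0,0,0.03,0,0,0],[0.04,0,0,0.025,0,0,0],[0.04,0,0,0.01,0,0,0],[0.04,0,0,0,0,0,0],[0.04,0,0,0,0,0,0]]]}}

```text
t: 14.62
tcp_pos: [407.8, -275.9, 214.2]
tool_rot: [-0.0, -0.001, 1.0, 0.0]
force: [-0.1, -0.5, -0.5]
gripper_width: 53.9
grip_force: 15.0
```

Target about 205.5; go down 8.5, then release.

Request:
{"api": "servo_tool", "payload": {"targets": [[[0.04,0,0,0.005,0,0,0],[0.04,0,0,0.002,0,0,0],[0.04,0,0,0.001,0,0,0],[0.04,0,0,0,0,0,0],[0.04,0,0,0,0,0,0]]]}}

```text
t: 15.03
tcp_pos: [407.5, -276.5, 206.3]
tool_rot: [0.0, -0.0, 1.0, 0.0]
force: [0.7, -0.4, -1.7]
gripper_width: 53.7
grip_force: 15.0
```

Request:
{"api": "servo_tool", "payload": {"targets": [[[0.04,0,0,0.0007,0,0,0],[0.04,0,0,0,0,0,0],[0.08,0,0,0,0,0,0],[0.08,0,0,0,0,0,0],[0.08,0,0,0,0,0,0],[0.08,0,0,-0.02,0,0,0],[0.08,0,0,-0.035,0,0,0],[0.08,0,0,-0.04,0,0,0]]]}}

```text
t: 15.7
tcp_pos: [406.6, -276.1, 300.1]
tool_rot: [-0.002, 0.0, 1.0, 0.0]
force: [1.4, 1.0, 1.4]
gripper_width: 78.6
grip_force: 0.0
```

Request:
{"api": "servo_tool", "payload": {"targets": [[[0.08,0,0,0,0,0,0],[0.08,0,0,0,0,0,0],[0.08,-0.02,0.02,0,0,0,0],[0.08,-0.03,0.029,0,0,0,0],[0.08,-0.03,0.029,0,0,0,0],[0.08,-0.03,0.029,0,0,0,0],[0.08,-0.03,0.029,0,0,0,0],[0.08,0,0,0,0,0,0]]]}}

```text
t: 16.37
tcp_pos: [551.8, -132.4, 298.4]
tool_rot: [-0.0, -0.005, 1.0, 0.001]
force: [0.1, 1.7, 0.6]
gripper_width: 80.3
grip_force: 0.0
```

Run:
```python
from plant import ctrl
from h import *
for n in('top','scene','wrist'):
    d=ctrl.snapshot(n);np.savez(f'{n}2.npz',**d)
t=load('top2.npz');s=load('scene2.npz');w=load('wrist2.npz')
a=cv2.resize(t['frame'][190:320,385:475],None,fx=4,fy=4);b=cv2.resize(s['frame'][195:335,90:245],(int(155*520/140),520))
cv2.imwrite('pics/c2.png',np.hstack([a,b])[:, :800])
for d,c,n in((t,(429,291),'t'),(s,(144,240),'s')):
    m,p,st=hmask(d,((0,0,0),(180,255,75)),c,20);C=cloud(d,m);z=np.percentile(C[:,2],95);q=C[C[:,2]>z-6]
    print(n,p,st,plane(d,*p,54),'z',z,(q.min(0)+q.max(0))/2)
```

```text
t [430.97368421 292.28947368] [419 282  25  22 418] [ 407.51659186 -270.49592109   54.        ] z 56.40472519613995 [ 407.14867239 -272.13489964   56.88130239]
s [146.41818182 245.1       ] [134 233  21  21 220] [ 446.31705138 -284.06889837   54.        ] z 49.87295576388882 [ 431.47292726 -275.60197751   50.40289716]
```

View pics/c2.png

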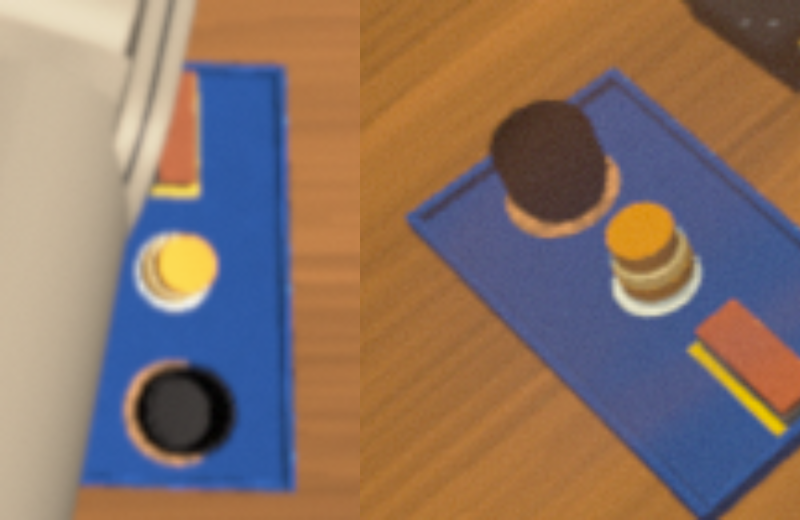

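Run:
```python
from h import *
cv2.imwrite('pics/w2.png',load('wrist2.npz')['frame'])
```

```text
(no output)
```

View pics/w2.png

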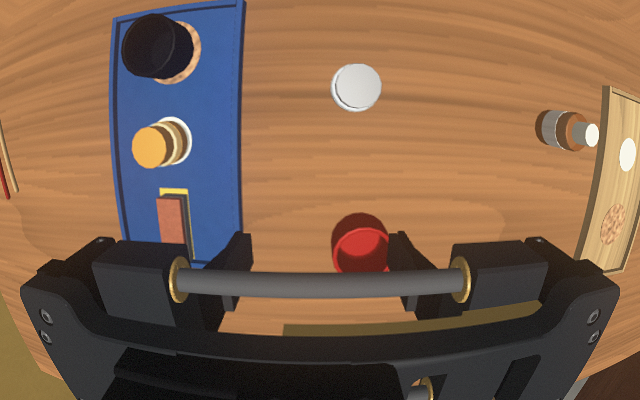

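All three blue things sit upright on their marks (cup (430,292), jar (430,256), stone (428,222) in the top view; about 3–4 mm off centre in y, inside 12). Going for the red cup.

Request:
{"api": "servo_tool", "payload": {"targets": [[[0.087,-0.018,0.018,0,0,0,0],[0.087,-0.017,0.017,0,0,0,0],[0.087,0,0,0,0,0,0],[0.087,0,0,0,0,0,0],[0.087,0,0,0,0,0,0]]]}}

```text
t: 16.93
tcp_pos: [581.2, -107.1, 299.9]
tool_rot: [-0.001, 0.001, 1.0, -0.0]
force: [-0.6, 0.3, -0.5]
gripper_width: 86.8
grip_force: 0.0
```

Run:
```python
from plant import ctrl
from h import *
d=ctrl.snapshot('wrist');print(ctrl.observe()['tcp_pos'])
m,p,st=hmask(d,((-10,150,30),(9,255,255)),(325,205),48);q=wpix(d,m,48);print(p,st,q.min(0),q.max(0))
```

```text
[ 581.18308661 -107.29594743  300.07112419]
[327.14244109 212.86179508] [ 294  176   67   73 3777] [ 553.32876465 -126.33071955] [614.20620519 -73.25075708]
```

Request:
{"api": "servo_tool", "payload": {"targets": [[[0.087,-0.0055,0.0075,0.03,0,0,0],[0.087,0,0,0.035,0,0,0],[0.087,0,0,0.025,0,0,0],[0.087,0,0,0.01,0,0,0],[0.087,0,0,0,0,0,0],[0.04,0,0,0,0,0,0],[0.04,0,0,0,0,0,0],[0.04,0,0,0,0,0,0]]]}}

```text
t: 17.65
tcp_pos: [588.3, -98.4, 202.2]
tool_rot: [0.001, 0.0, 1.0, 0.0]
force: [-0.1, 0.9, 0.7]
gripper_width: 74.4
grip_force: 0.0
```

Request:
{"api": "servo_tool", "payload": {"targets": [[[0.04,0,0,0,0,0,0],[0.04,0,0,0,0,0,0],[0.04,0,0,0,0,0,0],[0.04,0,0,0,0,0,0],[0.04,0,0,0,0,0,0],[0.04,0,0,0,0,0,0]]]}}

```text
t: 18.15
tcp_pos: [587.9, -98.1, 200.9]
tool_rot: [0.0, -0.0, 1.0, 0.0]
force: [-0.2, 0.4, 6.4]
gripper_width: 54.2
grip_force: 15.0
```

Request:
{"api": "servo_tool", "payload": {"targets": [[[0.04,0,0,-0.015,0,0,0],[0.04,0,0,-0.035,0,0,0],[0.04,0,0,-0.03,0,0,0],[0.04,0,0.034,0,0,0,0],[0.04,0,0.034,0,0,0,0],[0.04,0,0.034,0,0,0,0],[0.04,0,0.034,0,0,0,0],[0.04,0,0.034,0,0,0,0]]]}}

```text
t: 18.82
tcp_pos: [587.3, 73.6, 280.3]
tool_rot: [-0.0, -0.0, 1.0, 0.0]
force: [0.5, 0.3, 0.0]
gripper_width: 54.4
grip_force: 15.0
```

Request:
{"api": "servo_tool", "payload": {"targets": [[[0.04,0,0.034,0,0,0,0],[0.04,0,0.034,0,0,0,0],[0.04,0,0.034,0,0,0,0],[0.04,0,0.034,0,0,0,0],[0.04,0,0.034,0,0,0,0],[0.04,0.001,0.034,0,0,0,0],[0.04,0.001,0.001,0,0,0,0],[0.04,0,0,0,0,0,0]]]}}

```text
t: 19.48
tcp_pos: [584.5, 279.9, 279.6]
tool_rot: [-0.001, -0.002, 1.0, 0.0]
force: [0.3, -1.4, -0.8]
gripper_width: 54.4
grip_force: 15.0
```

Request:
{"api": "servo_tool", "payload": {"targets": [[[0.04,0,0,0.03,0,0,0],[0.04,0,0,0.025,0,0,0],[0.04,0,0,0.01,0,0,0],[0.04,0,0,0,0,0,0],[0.04,0,0,0,0,0,0]]]}}

```text
t: 19.9
tcp_pos: [585.9, 276.1, 215.7]
tool_rot: [-0.0, 0.0, 1.0, -0.0]
force: [1.2, 0.3, 0.7]
gripper_width: 54.6
grip_force: 15.0
```

Request:
{"api": "servo_tool", "payload": {"targets": [[[0.04,0,0,0.005,0,0,0],[0.04,0,0,0.002,0,0,0],[0.04,0,0,0.001,0,0,0],[0.04,0,0,0,0,0,0],[0.04,0,0,0,0,0,0]]]}}

```text
t: 20.32
tcp_pos: [585.7, 277.0, 207.8]
tool_rot: [0.0, -0.0, 1.0, 0.0]
force: [-0.6, -0.1, -0.1]
gripper_width: 54.2
grip_force: 15.0
```

Request:
{"api": "servo_tool", "payload": {"targets": [[[0.04,0,0,0.0007,0,0,0],[0.04,0,0,0,0,0,0],[0.08,0,0,0,0,0,0],[0.08,0,0,0,0,0,0],[0.08,0,0,0,0,0,0],[0.08,0,0,-0.02,0,0,0],[0.08,0,0,-0.035,0,0,0],[0.08,0,0,-0.04,0,0,0]]]}}

```text
t: 20.98
tcp_pos: [584.8, 276.7, 300.8]
tool_rot: [-0.002, -0.0, 1.0, -0.001]
force: [1.9, 0.7, 0.7]
gripper_width: 79.0
grip_force: 0.0
```

Request:
{"api": "servo_tool", "payload": {"targets": [[[0.087,0.02,-0.028,0,0,0,0],[0.087,0.02,-0.028,0,0,0,0],[0.087,0.02,-0.028,0,0,0,0],[0.087,0.02,-0.028,0,0,0,0],[0.087,0.02,-0.028,0,0,0,0],[0.087,0.017,-0.026,0,0,0,0],[0.087,0,0,0,0,0,0],[0.087,0,0,0,0,0,0]]]}}

```text
t: 21.65
tcp_pos: [468.1, 109.6, 302.0]
tool_rot: [0.0, 0.001, 1.0, 0.001]
force: [0.7, -0.4, 0.6]
gripper_width: 87.0
grip_force: 0.0
```

Run:
```python
from plant import ctrl
from h import *
d=ctrl.snapshot('wrist');print(ctrl.observe()['tcp_pos'])
cv2.imwrite('pics/w3.png',d['frame']);np.savez('wrist3.npz',**d)
```

```text
[468.61529309 110.85844239 302.06416644]
```

View pics/w3.png

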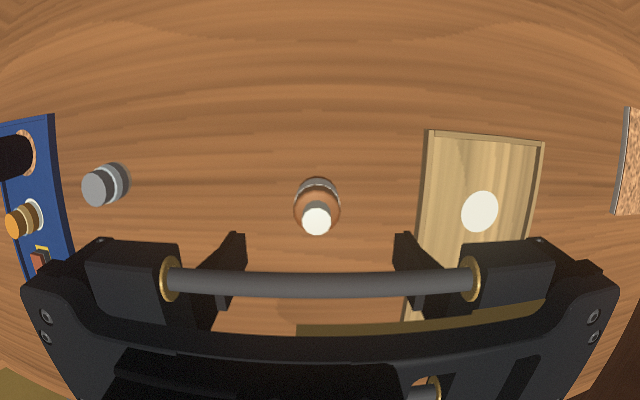

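The bottle stands centred between the fingers (cap at (316,221)). Descending.

Request:
{"api": "servo_tool", "payload": {"targets": [[[0.087,0,0,0.035,0,0,0],[0.087,0,0,0.035,0,0,0],[0.087,0,0,0.025,0,0,0],[0.087,0,0,0.01,0,0,0],[0.087,0,0,0,0,0,0],[0.03,0,0,0,0,0,0],[0.03,0,0,0,0,0,0],[0.03,0,0,0,0,0,0]]]}}

```text
t: 22.37
tcp_pos: [469.4, 111.3, 198.2]
tool_rot: [0.001, -0.0, 1.0, 0.001]
force: [-0.3, 0.3, -0.2]
gripper_width: 74.3
grip_force: 0.0
```

Request:
{"api": "servo_tool", "payload": {"targets": [[[0.03,0,0,0,0,0,0],[0.03,0,0,0,0,0,0],[0.03,0,0,0,0,0,0],[0.03,0,0,0,0,0,0],[0.03,0,0,0,0,0,0],[0.03,0,0,0,0,0,0],[0.03,0,0,0,0,0,0],[0.03,0,0,0,0,0,0]]]}}

```text
t: 23.03
tcp_pos: [468.7, 110.8, 196.7]
tool_rot: [-0.0, -0.0, 1.0, -0.0]
force: [-1.4, -0.2, 3.3]
gripper_width: 37.7
grip_force: 15.0
```

Request:
{"api": "servo_tool", "payload": {"targets": [[[0.03,0,0,-0.015,0,0,0],[0.03,0,0,-0.035,0,0,0],[0.03,-0.003,0.02,-0.01,0,0,0],[0.03,-0.004,0.036,0,0,0,0],[0.03,-0.004,0.036,0,0,0,0],[0.03,-0.003,0.036,0,0,0,0],[0.03,-0.0025,0.03,0,0,0,0],[0.03,0,0.01,0,0,0,0]]]}}

```text
t: 23.7
tcp_pos: [484.1, 284.2, 256.3]
tool_rot: [-0.0, -0.003, 1.0, 0.001]
force: [-1.1, 0.1, -1.6]
gripper_width: 37.5
grip_force: 15.0
```

Request:
{"api": "servo_tool", "payload": {"targets": [[[0.03,0,0,0,0,0,0],[0.03,0,0,0.025,0,0,0],[0.03,0,0,0.015,0,0,0],[0.03,0,0,0.006,0,0,0],[0.03,0,0,0,0,0,0],[0.03,0,0,0,0,0,0]]]}}

```text
t: 24.2
tcp_pos: [485.4, 278.1, 211.0]
tool_rot: [-0.0, 0.0, 1.0, -0.0]
force: [0.5, 0.0, -0.8]
gripper_width: 37.6
grip_force: 15.0
```

Target ≈ 202.7.

Request:
{"api": "servo_tool", "payload": {"targets": [[[0.03,0,0.001,0.005,0,0,0],[0.03,0,0,0.002,0,0,0],[0.03,0,0,0.0008,0,0,0],[0.03,0,0,0,0,0,0],[0.03,0,0,0,0,0,0]]]}}

```text
t: 24.62
tcp_pos: [485.1, 280.0, 203.1]
tool_rot: [0.0, -0.0, 1.0, 0.0]
force: [-0.8, -0.8, -1.4]
gripper_width: 37.4
grip_force: 15.0
```

Request:
{"api": "servo_tool", "payload": {"targets": [[[0.03,0,0,0.0007,0,0,0],[0.03,0,0,0,0,0,0],[0.075,0,0,0,0,0,0],[0.075,0,0,0,0,0,0],[0.075,0,0,0,0,0,0],[0.075,0,0,-0.02,0,0,0],[0.075,0,0,-0.035,0,0,0],[0.075,0,0,-0.04,0,0,0]]]}}

```text
t: 25.28
tcp_pos: [484.4, 279.5, 296.6]
tool_rot: [-0.001, -0.0, 1.0, -0.001]
force: [-0.1, 1.0, 0.6]
gripper_width: 69.6
grip_force: 0.0
```

Request:
{"api": "servo_tool", "payload": {"targets": [[[0.075,0,0,-0.03,0,0,0],[0.075,0,0,-0.03,0,0,0],[0.075,0,-0.038,0,0,0,0],[0.075,0,-0.038,0,0,0,0],[0.075,0,-0.038,0,0,0,0],[0.075,0,-0.038,0,0,0,0],[0.075,0,-0.038,0,0,0,0],[0.075,0,0,0,0,0,0]]]}}

```text
t: 25.95
tcp_pos: [485.3, 82.2, 357.5]
tool_rot: [0.0, 0.005, 1.0, -0.0]
force: [0.1, -0.5, 0.2]
gripper_width: 75.2
grip_force: 0.0
```

Run:
```python
from plant import ctrl
from h import *
t=ctrl.snapshot('top');s=ctrl.snapshot('scene');t0=load('top0.npz')
a=cv2.resize(t['frame'][120:330,160:480],(800,525));b=cv2.resize(s['frame'][90:165,280:430],None,fx=2,fy=2);a[:150,:300]=b;cv2.imwrite('pics/f.png',a)
for n,d,r,c,w,z in(('cap',t,((0,0,200),(180,60,255)),(200,258),9,78),('red',t,((-10,150,30),(7,255,255)),(203,220),18,54),('red s',s,((-10,150,30),(7,255,255)),(372,132),18,54),
 ('silver0',t0,((0,0,150),(180,60,255)),(359,275),14,46),('silver',t,((0,0,150),(180,60,255)),(359,275),14,46)):
    try:
        m,p,st=hmask(d,r,c,w);C=cloud(d,m);print(n,p.round(1),st,plane(d,*p,z).round(1),'z95',np.percentile(C[:,2],95))
    except Exception as e:print(n,e)
```

```text
cap [206.  259.5] [200 253  10  15  70] [486. 251.  78.] z95 29.614383918022053
red [198.5 219.8] [187 209  24  23 420] [582.9 277.   54. ] z95 56.89883648573083
red s [374.3 130. ] [364 118  22  26 403] [596.2 262.5  54. ] z95 54.69708416315434
silver0 [359.1 275.4] [351 267  17  18 234] [ 448.4 -104.6   46. ] z95 50.933777190573494
silver [359.1 275.4] [351 267  17  18 233] [ 448.3 -104.6   46. ] z95 50.51739561175836
```

View pics/f.png

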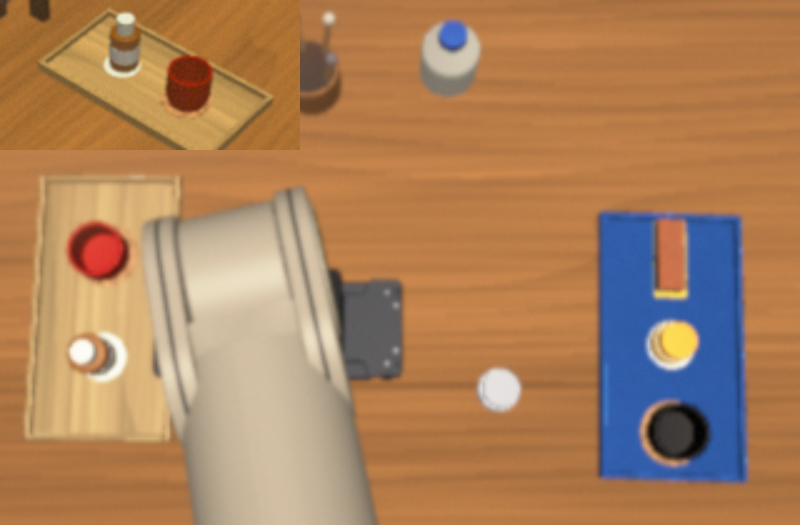

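The picture shows everything upright on its mark: the bottle cap at (193,261) works out to y≈277 for the 279 mark, and the red cup sits on the cork. The silver jar is unmoved and the robot is clear.

```bash
python3 -c "
from plant import ctrl
print(ctrl.finish_job())"
```

```text
the job is handed in; nothing more can be done
None
```

Both kits are made up, blue tray first, and the job is handed in. The last pictures show each thing upright on its mark, about 4 mm off centre at most where I measured it, against the 12 mm allowed; no verdict came back.

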